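Run test of a turntable organiser

ROBOT

A 7-joint arm with a two-finger parallel gripper is mounted at the origin on the work surface. World frame = base frame: x ahead of the robot, y to its left, z up, the work surface at z = 0. Lengths are in mm, angles in rad, forces in N, time in s.
With the tool pointing down it reaches from about 400 to 900 mm from the base axis. Payload 5.6 kg.
Tool frame: the origin (TCP) lies between the finger pads, 19 mm behind the fingertips; this is the grasp point; z points along the fingers, y is the direction in which the jaws open and shut (so a half turn about z gives the same grasp; the last joint's range is limited). The gripper opens to 92 mm and grips with 3 to 60 N. Pads are 20 mm wide; open, the fingers measure 128 mm over their backs; the gripper's body (75 mm by 189 mm) begins 69 mm behind the grasp point.
Start: joints at [-1.298, 0.468, -0.012, 1.603, 0.006, 1.071, -0.056], TCP at [201.915, 617.85, 233.292] pointing down, gripper open.
Joint ranges: [-2.53, 2.53], [-0.31, 2.02], [-1.57, 1.55], [0.28, 2.44], [-1.29, 4.43], [0.15, 1.84], [-2.92, 2.92]. Speed limits (rad/s): [2.57, 2.57, 3.14, 3.14, 3.14, 3.14, 3.14].

INTERFACE

Orientations are given as a unit quaternion [x, y, z, w].
In Python, from rig import arm gives the robot as it stands.
- The arm moves only by the tool send_rows, never from a script. Its argument "deltas" is a list of rows, each an object with "twist": the turn, a rotation vector about the tool's x, y, z in degrees, a list of three; "delta_pos": the shift along the tool's x, y, z in m, a list of three; "claw": the closure, from 0 (fully open) to 1 (shut). A call has 1 to 12 rows; each row shifts and turns the commanded pose from where the row before left it, along the tool's axes as they then stand; what a row does not reach is not made up. A row lasts 1/12 s, in which the tool goes at most 41.7 mm and 7.16 degrees, less where a joint would pass 70% of its speed; a pose out of reach is approached as far as the arm can. A call with a gripper value outside its range is refused whole. The fingers move at their own pace and stop on an object; "newtons" is the grip in N (left out, the last holds). Time passes only in rows, so rows that do not move let the fingers close. It gives the time, the measured TCP pose, the force and the opening at its end, in the units of the state.
- arm.read_state(): the state, without advancing time (a new reading comes with each control period).
- arm.get_image(name): name is "scene" or "side" or "wrist"; returns a dict with "img" (384x512x3 uint8, red, green, blue), "mtx" (3x3 intrinsics, pixels), "k1" (the pictures are not rectified: a ray, as slopes to the right and down, at radius r is drawn at 1 + k1 r^2 times it, then the intrinsics apply), "world_from_camera" (4x4, takes a point from camera to world coordinates). Camera axes: x right, y up, looking along -z (the intrinsics and any distortion apply to the point x, -y, -z); pixel columns grow to the right and rows downward; lengths in mm; the calibration is good to about 2 mm. A picture is of the moment at which its call begins. There is no depth.
- arm.hand_in(): hands the job in, once; it reports no verdict.
The state is a dict: "time": time; "qpos": joint angles; "qd": joint speeds; "effort": joint torques, N m; "eef_pos": TCP position; "tcp_rot": TCP orientation; "ft_force": force on the tool from outside, world axes, zero at the start; "ft_torque": the same for the moment, N m; "finger_gap": finger opening in mm.
Only numpy, scipy, OpenCV 4.12 (cv2) and the standard library are available. Lean on these libraries where they do the work, as an engineer would, in place of code of your own. Each camera call takes 0.05 s, during which the arm holds its last target. There are 200 camera calls.

TASK

The bearing of this bamboo turntable has just been cleaned, so give it a run test with the toiletries on it: set it turning, let go and let it coast freely for at least eight seconds, keeping the open fingers all that time round the top of its moving upright comb tube, within about 2 cm and without touching, ready to catch it. Then catch it, bring it to a stop in your fingers and let go, leaving it at rest. Nothing on it may tip over or come off, and the other things on the ledge stay where they are.

Things in the scene. Friction and masses are not known exactly. Their poses are not given: they have to be found in the camera images.
- foot: The fixed round rubber foot and bearing ring under the turntable, 150 mm diameter. Origin: on the ledge (z = 0), on the turntable's upright axis. It does not move; it stands in a different place and yaw at each start.
- turntable: Bamboo revolving tray, 300 mm diameter, floor 30 mm and rim 56 mm above the ledge, nominally 0.95 kg. Origin: on its axis, 16 mm up; its x points to the comb tube. Loaded inertia about 0.015 kg m2 (0.011 to 0.022); bearing friction 0.0007 N m plus 0.0011 N m per rad/s; turns freely either way without end. From 1.4 rad/s it coasts 11 to 22 s before it stops, from 1.0 rad/s 9 to 18 s.
- tube_top (a point): Centre of the upper end of the comb tube: an upright round wooden tube, 30 mm diameter, fixed to the tray 105 mm from the axis, from the tray's floor up to 150 mm above the ledge (this point). It is the tallest part; the next tallest, the roll-on, reaches 125 mm. TCP here, tool down, any yaw: one open finger on each side of the tube, above everything else.
- spin (a joint): Angle of the turntable on its foot, rad: 0 at the start, grows as it turns anticlockwise seen from above; no end stop within 60 rad.
- roll_on: Grey roll-on deodorant, 38 mm diameter, 95 mm high, standing loose on the turntable. Origin: centre of underside. Rides along.
- lotion_jar: Small closed glass jar of lotion, 56 mm diameter, 55 mm high, standing loose on the turntable. Origin: centre of underside. Rides along.
- trinket_bowl: Blue ceramic trinket bowl, 96 mm diameter, 36 mm high, standing loose on the turntable. Origin: centre of underside. Rides along.
- hair_pick: Bamboo hair pick, 160 x 40 x 7 mm, lying on the ledge to the right. Origin: on the underside, at the root of its handle. Leave alone.
- clothes_peg: Orange plastic clothes peg, 74 x 16 x 10 mm, lying on the ledge to the right. Origin: centre of underside. Leave alone.
- hairbrush: Dark wooden hairbrush, 190 x 55 x 35 mm, lying bristles down on the ledge to the left. Origin: on the underside, near its middle. Leave alone.
- scent_bottle: Amber scent bottle, 44 mm diameter, 105 mm high, standing on the ledge to the left. Origin: centre of underside. Leave alone.
Not all that is in view belongs to the job. Leave any red look-alike of the trinket_bowl alone.

How it is judged:
By the outcome, as a careful person would: the job done as asked, in the order asked, and still so for the second after the job is handed in, with the robot touching nothing.
It also fails if it takes over 54 s, if anything falls off the work surface, if the arm or the gripper's body presses on something with over 40 N, if the wrist force passes 120 N, or if a joint passes its speed limit or range.

## Working session

There is one attempt and no reset: what is moved stays moved. The work goes in short steps, Python scripts to look and compute and a tool call to move; the robot and the scene stay as the last step left them, time stands still between calls to the robot, and variables do not carry over. Pictures are saved under pics/ and viewed, about 8 in all and at most 12, crops included, and the job is handed in when it is done.

Besides the shell and the picture viewer there is one more tool, called after "Emit:" as name([rows], argument=value, ...), one row to a line, values as JSON. send_rows: Moves the arm, as the interface text tells. Its arguments: {"type":"object","properties":{"deltas":{"type":"array"},"newtons":{"type":"number"}},"required":["deltas"]}

```bash
ls; mkdir -p pics
python3 - <<'E'
from rig import arm
import cv2
s=arm.read_state();print({k:s[k] for k in('time','eef_pos','tcp_rot','ft_force','finger_gap')})
ims=[arm.get_image(n) for n in('scene','side')]
for n,i in zip(('scene','side'),ims):
    print(n,i['mtx'].tolist() if hasattr(i['mtx'],'tolist') else i['mtx'],i['k1'],i['world_from_camera'])
    cv2.imwrite(f'pics/{n}0.png',i['img'][:,:,::-1])
E
```

```text
pics
{'time': 0.0, 'eef_pos': array([201.77498553, 617.31436148, 232.35222921]), 'tcp_rot': array([ 1.57272544e-01,  9.87554849e-01, -8.73166723e-04, -7.41112224e-05]), 'ft_force': array([-0.04413192, -0.0521281 , -0.31482411]), 'finger_gap': 92.22730789751698}
scene [[354.35775322706564, 0.0, 255.36942336913413], [0.0, 354.35775322706564, 192.08932184916148], [0.0, 0.0, 1.0]] -0.10564986065883508 [[-3.68695927e-03 -5.36348836e-01  8.43988348e-01  1.50935286e+03]
 [ 9.99744544e-01  1.68434883e-02  1.50713014e-02  4.62311806e+01]
 [-2.22991828e-02  8.43828314e-01  5.36149721e-01  7.40040948e+02]
 [ 0.00000000e+00  0.00000000e+00  0.00000000e+00  1.00000000e+00]]
side [[446.5613625067885, 0.0, 249.37204263019217], [0.0, 446.5613625067885, 189.73399025935052], [0.0, 0.0, 1.0]] -0.14455358469921423 [[ 6.81493684e-01  4.99076593e-01 -5.35246591e-01 -2.26817714e+02]
 [-7.31605826e-01  4.46757064e-01 -5.14937900e-01 -6.67746713e+02]
 [-1.78682571e-02  7.42516451e-01  6.69589461e-01  1.07259960e+03]
 [ 0.00000000e+00  0.00000000e+00  0.00000000e+00  1.00000000e+00]]
```

View pics/scene0.png

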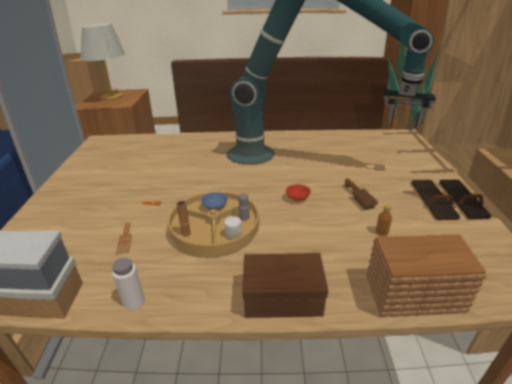

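View pics/side0.png

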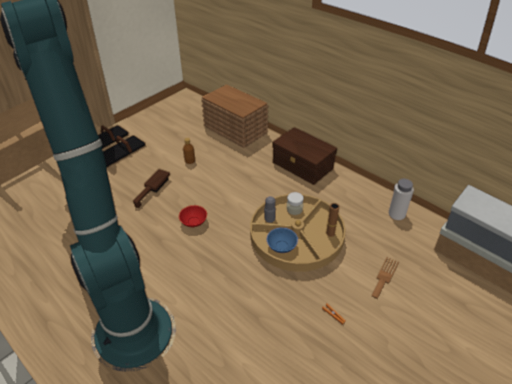

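Scene: turntable around (212,222), with tube top (184,204), blue bowl (214,201), roll-on (244,205) and white jar (233,227). The red look-alike bowl is off the tray at (298,192). In the side view the tube top is at (334,206) and the tray centre at about (298,228).

```bash
cat > h.py <<'E'
import numpy as np, cv2
def ray(im,uv):
    K=im['mtx'];K=np.array(K);k=im['k1'];d=(np.array(uv,float)-[K[0,2],K[1,2]])/[K[0,0],K[1,1]]
    s=d.copy()
    for _ in range(20): s=d/(1+k*(s@s))
    T=np.array(im['world_from_camera']);v=T[:3,:3]@[s[0],-s[1],-1];return T[:3,3],v
def onz(im,uv,z):
    o,v=ray(im,uv);return (o+v*(z-o[2])/v[2])[:2]
def proj(im,p):
    T=np.array(im['world_from_camera']);K=np.array(im['mtx']);c=T[:3,:3].T@(np.array(p,float)-T[:3,3])
    s=np.array([c[0],-c[1]])/-c[2];s=s*(1+im['k1']*(s@s));return s*[K[0,0],K[1,1]]+[K[0,2],K[1,2]]
def blob(im,lo,hi,roi=None):
    h=cv2.cvtColor(im['img'],cv2.COLOR_RGB2HSV);m=cv2.inRange(h,np.array(lo),np.array(hi))
    if roi is not None:
        x0,y0,x1,y1=roi;n=np.zeros_like(m);n[y0:y1,x0:x1]=m[y0:y1,x0:x1];m=n
    n,l,st,c=cv2.connectedComponentsWithStats(m)
    if n<2: return None,None,m
    i=1+np.argmax(st[1:,4]);return c[i],st[i],l==i
E
python3 - <<'E'
from rig import arm
from h import *
for n,roi in(('scene',(150,170,280,270)),('side',(235,180,360,290))):
    im=arm.get_image(n);I=im['img']
    h=cv2.cvtColor(I,cv2.COLOR_RGB2HSV)
    pts={'scene':[(212,248),(120,180),(184,220),(212,236),(300,230)],'side':[(298,262),(330,300),(333,222),(310,245)]}[n]
    print(n,[(p,h[p[1],p[0]].tolist()) for p in pts])
    c,st,m=blob(im,(100,90,40),(125,255,255),roi);print('blue',c,st,onz(im,c,50))
    x0,y0,x1,y1=roi;cv2.imwrite(f'pics/{n}c.png',cv2.resize(I[y0:y1,x0:x1,::-1],None,fx=5,fy=5,interpolation=2))
for n,c,t in(('scene',(212,221),(184,205)),('side',(298,228),(334,206))):
    im=arm.get_image(n);print(n,onz(im,c,56),onz(im,t,150))
E
```

```text
scene [((212, 248), [17, 132, 133]), ((120, 180), [17, 109, 176]), ((184, 220), [14, 146, 117]), ((212, 236), [18, 133, 136]), ((300, 230), [17, 107, 181])]
blue None None [nan nan]
side [((298, 262), [18, 118, 158]), ((330, 300), [17, 99, 163]), ((333, 222), [13, 146, 89]), ((310, 245), [17, 126, 113])]
blue [281.80110497 239.80478821] [268 228  29  24 543] [ 489.96071417 -109.99502574]
scene [ 601.32527807 -111.70211058] [ 645.4452103 -182.375949 ]
side [ 556.7429038  -119.37616035] [ 625.46789397 -194.48795484]
```

View pics/scenec.png

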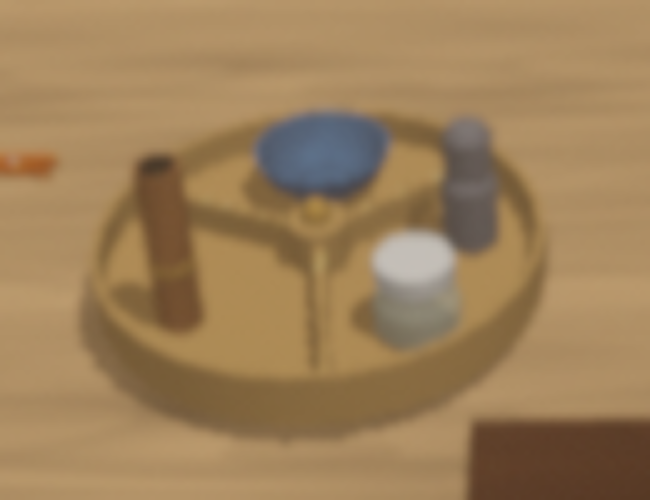

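View pics/sidec.png

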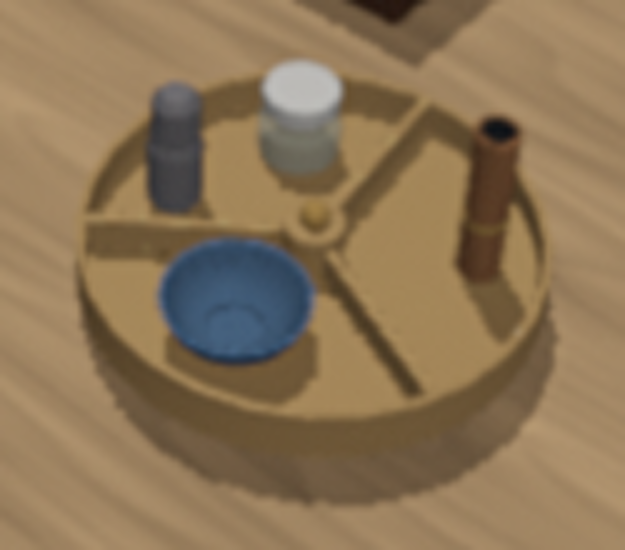

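The crops show the tube top at crop (157,163) in scene and (499,130) in side, and the rim outlines clearly. I'll cast rim points to z = 56.

Run:
```python
from rig import arm
from h import *
P={'scene':((150,170),[(95,270),(548,235),(300,381),(430,362),(180,350),(325,109),(420,120)],(157,163)),
'side':((235,180),[(80,235),(548,245),(300,73),(200,97),(420,92),(300,413),(160,355),(440,385)],(499,130))}
R=[]
for n,(o,pts,t) in P.items():
    im=arm.get_image(n);w=np.array([onz(im,np.array(o)+np.array(p)/5-.4,56) for p in pts])
    A=np.c_[2*w,np.ones(len(w))];s=np.linalg.lstsq(A,(w**2).sum(1),rcond=None)[0]
    c=s[:2];print(n,'centre',c,'r',np.linalg.norm(w-c,axis=1).round(1));
    uv=np.array(o)+np.array(t)/5-.4;tt=onz(im,uv,150);R.append(ray(im,uv));print('tube',tt,np.linalg.norm(tt-c),np.degrees(np.arctan2(*(tt-c)[::-1])))
# two-ray
M=sum(np.eye(3)-np.outer(v,v)/(v@v) for o,v in R);b=sum((np.eye(3)-np.outer(v,v)/(v@v))@o for o,v in R);print(np.linalg.solve(M,b))
```

```text
scene centre [ 573.55601924 -105.75935745] r [150.  146.  148.2 152.4 141.3 151.1 144.1]
tube [ 630.26500096 -194.16521358] 105.03096688882802 -57.32137784312898
side centre [ 564.90846296 -112.35253718] r [147.6 144.2 144.2 139.5 147.1 146.9 141.9 141.1]
tube [ 627.66994814 -194.39403517] 103.29477922918338 -52.584126272130014
[ 628.63420484 -194.25286315  149.04038176]
```

Emit:
send_rows([
  {"twist": [0,0,-6],"delta_pos": [0,0,0],"claw": 0},
  {"twist": [0,0,-6],"delta_pos": [0,0,0],"claw": 0},
  {"twist": [0,0,-6],"delta_pos": [0,0,0],"claw": 0},
  {"twist": [0,0,0],"delta_pos": [-0.009,-0.017,0],"claw": 0},
  {"twist": [0,0,0],"delta_pos": [-0.0178,-0.0338,0],"claw": 0},
  {"twist": [0,0,0],"delta_pos": [-0.0178,-0.0338,0],"claw": 0},
  {"twist": [0,0,0],"delta_pos": [-0.0178,-0.0338,0],"claw": 0},
  {"twist": [0,0,0],"delta_pos": [-0.0178,-0.0338,0],"claw": 0},
  {"twist": [0,0,0],"delta_pos": [-0.0178,-0.0338,0],"claw": 0},
  {"twist": [0,0,0],"delta_pos": [-0.0178,-0.0338,0],"claw": 0},
  {"twist": [0,0,0],"delta_pos": [-0.0178,-0.0338,0],"claw": 0},
  {"twist": [0,0,0],"delta_pos": [-0.0178,-0.0338,0],"claw": 0},
])

```text
time: 1.4
eef_pos: [353.4, 328.5, 233.6]
tcp_rot: [0.001, 1.0, 0.0, 0.0]
ft_force: [0.9, 0.1, 0.9]
finger_gap: 91.7
```

Emit:
send_rows([
  {"twist": [0,0,0],"delta_pos": [-0.0178,-0.0338,0],"claw": 0},
  {"twist": [0,0,0],"delta_pos": [-0.0178,-0.0338,0],"claw": 0},
  {"twist": [0,0,0],"delta_pos": [-0.0178,-0.0338,0],"claw": 0},
  {"twist": [0,0,0],"delta_pos": [-0.0178,-0.0338,0],"claw": 0},
  {"twist": [0,0,0],"delta_pos": [-0.0178,-0.0338,0],"claw": 0},
  {"twist": [0,0,0],"delta_pos": [-0.0178,-0.0338,0],"claw": 0},
  {"twist": [0,0,0],"delta_pos": [-0.0178,-0.0338,0],"claw": 0},
  {"twist": [0,0,0],"delta_pos": [-0.0178,-0.0338,0],"claw": 0},
  {"twist": [0,0,0],"delta_pos": [-0.0178,-0.0338,0],"claw": 0},
  {"twist": [0,0,0],"delta_pos": [-0.0178,-0.0338,0],"claw": 0},
  {"twist": [0,0,0],"delta_pos": [-0.0178,-0.0338,0],"claw": 0},
  {"twist": [0,0,0],"delta_pos": [-0.0178,-0.0338,0],"claw": 0},
])

```text
time: 2.4
eef_pos: [566.4, -77.5, 233.6]
tcp_rot: [0.001, 1.0, 0.0, 0.0]
ft_force: [-0.1, 0.3, 0.0]
finger_gap: 91.9
```

Emit:
send_rows([
  {"twist": [0,0,0],"delta_pos": [-0.0178,-0.0338,0],"claw": 0},
  {"twist": [0,0,0],"delta_pos": [-0.0178,-0.0338,0],"claw": 0},
  {"twist": [0,0,0],"delta_pos": [-0.0178,-0.0338,0],"claw": 0},
  {"twist": [0,0,0],"delta_pos": [-0.0088,-0.0168,0],"claw": 0},
])

```text
time: 2.73
eef_pos: [628.5, -199.3, 233.3]
tcp_rot: [0.003, 1.0, -0.001, 0.0]
ft_force: [-0.2, 0.3, 0.1]
finger_gap: 91.8
```

Run:
```python
from rig import arm
from h import *
s=arm.read_state();print(s['time'],s['eef_pos'],s['qpos'],s['ft_force'])
for n in('wrist','side','scene'):
    im=arm.get_image(n);cv2.imwrite(f'pics/{n}1.png',im['img'][:,:,::-1])
    if n=='wrist': print(im['mtx'],im['k1'],im['world_from_camera'])
a=[cv2.imread(f'pics/{n}1.png') for n in('side','scene')];cv2.imwrite('pics/both1.png',cv2.resize(np.hstack([a[0][150:310,180:390],a[1][130:290,120:330]]),None,fx=1.9,fy=1.9))
```

```text
2.7333 [ 628.52055561 -199.34872962  233.28257437] [-0.00749267  0.49361862  0.36827086  1.59951996 -0.19150174  1.08286648
  1.97545615] [-0.1528473   0.28538983  0.07917772]
[[343.9820892    0.         256.87951383]
 [  0.         343.9820892  194.45897405]
 [  0.           0.           1.        ]] -0.09008232644242342 [[ 6.12927826e-03 -9.62252510e-01 -2.72089212e-01  5.51101647e+02]
 [ 9.99977433e-01  5.14953538e-03  4.31471204e-03 -1.99283086e+02]
 [-2.75070947e-03 -2.72109517e-01  9.62262357e-01  3.84041843e+02]
 [ 0.00000000e+00  0.00000000e+00  0.00000000e+00  1.00000000e+00]]
```

View pics/wrist1.png

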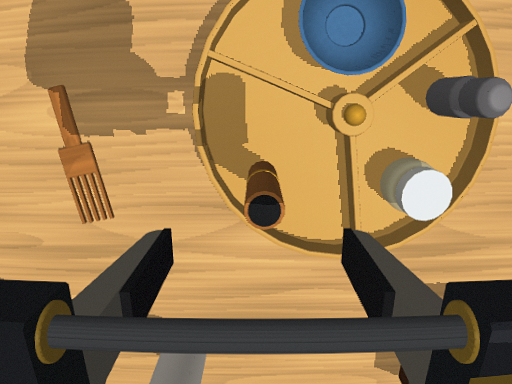

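View pics/both1.png

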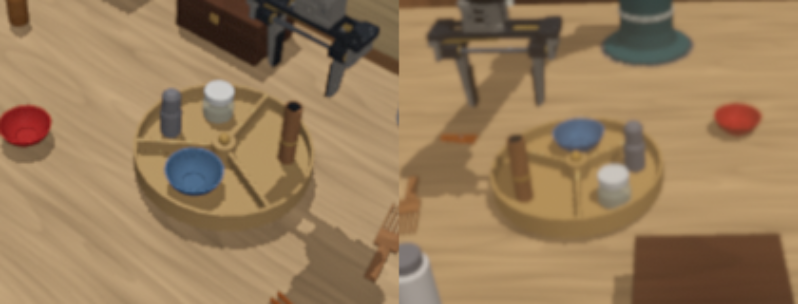

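The wrist picture shows the tube top centred at (265,210), the hub knob at (354,114) and the rim edge. The fingers straddle column 257.

Run:
```python
from rig import arm
from h import *
im=arm.get_image('wrist')
t=onz(im,(265,210),150);print('tube',t,'knob',[onz(im,(354,114),z).round(1) for z in(30,45,56)])
w=np.array([onz(im,p,56) for p in[(194,110),(198,70),(497,100),(300,249),(262,229),(228,193),(405,245),(470,195)]])
s=np.linalg.lstsq(np.c_[2*w,np.ones(len(w))],(w**2).sum(1),rcond=None)[0];c=s[:2]
print(c,np.linalg.norm(w-c,axis=1).round(1),np.linalg.norm(t-c),np.degrees(np.arctan2(*(t-c)[::-1])))
e=arm.read_state()['eef_pos'];print(e);print('tcp proj at z150',proj(im,[e[0],e[1],150]),'tcp',proj(im,e))
H=cv2.cvtColor(im['img'],cv2.COLOR_RGB2HSV)
for p in[(265,210),(265,192),(265,180),(250,212),(300,200),(130,270),(257,335),(240,130)]:print(p,H[p[1],p[0]])
```

```text
tube [ 627.55594507 -190.93238716] knob [array([565.5, -98. ]), array([ 564.8, -102.2]), array([ 564.4, -105.2])]
[ 562.77450246 -105.27274424] [149.9 149.6 142.4 146.5 144.9 143.2 150.1 151.2] 107.39743820270763 -52.90103675443242
[ 627.44955313 -193.85123659  232.80062034]
tcp proj at z150 [260.91583556 209.87821432] tcp [262.76298221 263.44418342]
(265, 210) [60  7 35]
(265, 192) [ 14 184  75]
(265, 180) [ 14 178  79]
(250, 212) [90 21 36]
(300, 200) [ 19 151 224]
(130, 270) [22 40 70]
(257, 335) [113  16  62]
(240, 130) [ 18 153 148]
```

Emit:
send_rows([
  {"twist": [0,0,0],"delta_pos": [0.001,0.0015,0.01],"claw": 0},
  {"twist": [0,0,0],"delta_pos": [0,0,0.012],"claw": 0},
  {"twist": [0,0,0],"delta_pos": [0,0,0.012],"claw": 0},
  {"twist": [0,0,0],"delta_pos": [0,0,0.012],"claw": 0},
  {"twist": [0,0,0],"delta_pos": [0,0,0.012],"claw": 0},
  {"twist": [0,0,0],"delta_pos": [0,0,0.012],"claw": 0},
  {"twist": [0,0,0],"delta_pos": [0,0,0.01],"claw": 0},
  {"twist": [0,0,0],"delta_pos": [0,0,0.003],"claw": 0},
])

```text
time: 3.6
eef_pos: [625.6, -192.2, 147.7]
tcp_rot: [0.001, 1.0, 0.0, -0.002]
ft_force: [-0.4, 1.2, 0.3]
finger_gap: 91.9
```

Run:
```python
from rig import arm
from h import *
im=arm.get_image('wrist');cv2.imwrite('pics/wrist2.png',im['img'][:,:,::-1])
s=arm.read_state();e=s['eef_pos'];print(e,s['ft_force'],proj(im,e))
H=cv2.cvtColor(im['img'],cv2.COLOR_RGB2HSV);np.save('H2.npy',H)
for y in range(200,300,10):print(y,[tuple(H[y,x]) for x in range(200,320,15)])
```

```text
[ 625.79370132 -192.3152718   148.12705848] [ 0.14969383  1.20053997 -0.25762256] [258.32693909 264.20502103]
200 [(np.uint8(19), np.uint8(153), np.uint8(234)), (np.uint8(20), np.uint8(157), np.uint8(232)), (np.uint8(18), np.uint8(160), np.uint8(158)), (np.uint8(15), np.uint8(175), np.uint8(99)), (np.uint8(19), np.uint8(193), np.uint8(98)), (np.uint8(19), np.uint8(152), np.uint8(233)), (np.uint8(19), np.uint8(150), np.uint8(233)), (np.uint8(20), np.uint8(148), np.uint8(234))]
210 [(np.uint8(18), np.uint8(159), np.uint8(114)), (np.uint8(19), np.uint8(154), np.uint8(230)), (np.uint8(20), np.uint8(155), np.uint8(230)), (np.uint8(14), np.uint8(164), np.uint8(92)), (np.uint8(14), np.uint8(170), np.uint8(84)), (np.uint8(19), np.uint8(153), np.uint8(237)), (np.uint8(19), np.uint8(153), np.uint8(233)), (np.uint8(20), np.uint8(153), np.uint8(232))]
220 [(np.uint8(18), np.uint8(157), np.uint8(125)), (np.uint8(19), np.uint8(156), np.uint8(230)), (np.uint8(19), np.uint8(159), np.uint8(229)), (np.uint8(14), np.uint8(172), np.uint8(89)), (np.uint8(13), np.uint8(173), np.uint8(84)), (np.uint8(18), 
[... 2009 characters left out ...]
nt8(234)), (np.uint8(19), np.uint8(127), np.uint8(237)), (np.uint8(103), np.uint8(133), np.uint8(23)), (np.uint8(110), np.uint8(35), np.uint8(22)), (np.uint8(95), np.uint8(61), np.uint8(25)), (np.uint8(13), np.uint8(154), np.uint8(111)), (np.uint8(19), np.uint8(158), np.uint8(103)), (np.uint8(18), np.uint8(162), np.uint8(156))]
290 [(np.uint8(18), np.uint8(133), np.uint8(225)), (np.uint8(17), np.uint8(129), np.uint8(227)), (np.uint8(17), np.uint8(138), np.uint8(221)), (np.uint8(105), np.uint8(15), np.uint8(34)), (np.uint8(120), np.uint8(36), np.uint8(35)), (np.uint8(19), np.uint8(152), np.uint8(231)), (np.uint8(18), np.uint8(158), np.uint8(102)), (np.uint8(19), np.uint8(165), np.uint8(105))]
```

View pics/wrist2.png

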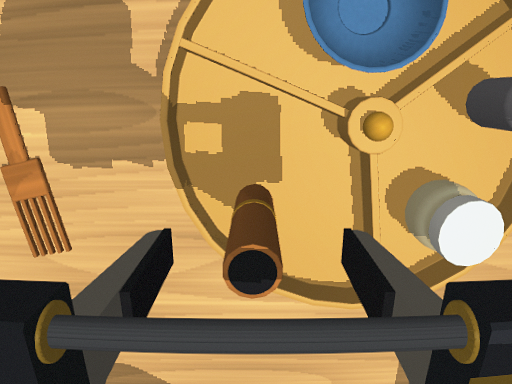

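The tube hole is at (253,270), while the finger mid-line is at 257 and the TCP at about row 264. So the tube is about 3 mm in +x and 2 mm in −y from the TCP, which agrees with the two-view fix (628.5, −194.3). I'll centre on it and grip lightly.

Emit:
send_rows([
  {"twist": [0,0,0],"delta_pos": [-0.0027,-0.002,-0.002],"claw": 0},
  {"twist": [0,0,0],"delta_pos": [0,0,0],"claw": 1},
  {"twist": [0,0,0],"delta_pos": [0,0,0],"claw": 1},
], newtons=5)

```text
time: 3.9
eef_pos: [630.2, -195.1, 153.3]
tcp_rot: [0.001, 1.0, -0.0, 0.001]
ft_force: [-1.1, -0.7, -0.2]
finger_gap: 80.7
```

Emit:
send_rows([
  {"twist": [0,0,0],"delta_pos": [0,0,0],"claw": 1},
  {"twist": [0,0,0],"delta_pos": [0,0,0],"claw": 1},
  {"twist": [0,0,0],"delta_pos": [0,0,0],"claw": 1},
])

```text
time: 4.15
eef_pos: [629.6, -194.6, 152.7]
tcp_rot: [0.001, 1.0, -0.0, 0.0]
ft_force: [-0.0, -0.1, -0.1]
finger_gap: 60.5
```

```bash
cat >> h.py <<'E'
def tube():
    "time, TCP, tube-top offset from TCP (world mm) seen in the wrist camera, area"
    from rig import arm
    s=arm.read_state();im=arm.get_image('wrist');V=im['img'].max(2).astype(np.uint8)
    m=(V<40).astype(np.uint8);m[:,:176]=0;m[:,340:]=0;m[:195]=0;m[318:]=0
    n,l,st,c=cv2.connectedComponentsWithStats(m)
    i=1+np.argmax(st[1:,4]);u,v=c[i]
    return s,c[i],st[i],im
E
python3 - <<'E'
from h import *
s,c,st,im=tube();print(s['time'],s['eef_pos'],s['ft_force'],s['finger_gap'],c,st,s['qpos'])
cv2.imwrite('pics/wrist3.png',im['img'][:,:,::-1])
E
```

```text
4.15 [ 629.57125409 -194.58838521  152.67291872] [-0.04983974 -0.07570469 -0.0636193 ] 60.53622737322503 [257.11827284 259.82478098] [ 234  239   47   43 1598] [ 0.00712833  0.57811925  0.34006865  1.66333804 -0.22810973  0.93871487
  2.0004803 ]
```

Emit:
send_rows([
  {"twist": [0,0,0],"delta_pos": [0.001,0,0.002],"claw": 1},
  {"twist": [0,0,0],"delta_pos": [0,0,0],"claw": 1},
  {"twist": [0,0,0],"delta_pos": [0,0,0],"claw": 1},
  {"twist": [0,0,0],"delta_pos": [0,0,0],"claw": 1},
  {"twist": [0,0,0],"delta_pos": [0,0,0],"claw": 1},
])

```text
time: 4.62
eef_pos: [628.4, -194.6, 150.2]
tcp_rot: [0.001, 1.0, 0.0, -0.0]
ft_force: [0.2, 0.3, -1.4]
finger_gap: 29.4
```

Run:
```python
from h import *
s,c,st,im=tube();print(s['time'],s['eef_pos'],s['ft_force'],s['finger_gap'],c,st)
# nominal rows: theta=-54.5deg, ramp then constant
import numpy as np
th=np.radians(-54.5);w=0;dt=1/12
for i in range(24):
    w2=min(1.4,w+1.0*dt);n=th+(w+w2)/2*dt
    d=105*np.array([np.cos(n)-np.cos(th),np.sin(n)-np.sin(th)]);th,w=n,w2
    print(i,round(w,2),round(np.degrees(th),1),'tool',(-d[0]).round(1),d[1].round(1))
```

```text
4.6167 [ 628.356759   -194.56112326  150.22373084] [ 0.19077892  0.27197655 -1.44282975] 29.358654626358373 [256.98837209 264.30966952] [ 234  243   47   44 1634]
0 0.08 -54.3 tool -0.3 0.2
1 0.17 -53.7 tool -0.9 0.6
2 0.25 -52.7 tool -1.5 1.1
3 0.33 -51.3 tool -2.0 1.6
4 0.42 -49.5 tool -2.5 2.1
5 0.5 -47.3 tool -3.0 2.7
6 0.58 -44.8 tool -3.4 3.3
7 0.67 -41.8 tool -3.7 4.0
8 0.75 -38.4 tool -4.0 4.7
9 0.83 -34.6 tool -4.1 5.6
10 0.92 -30.4 tool -4.1 6.5
11 1.0 -25.9 tool -4.0 7.4
12 1.08 -20.9 tool -3.6 8.4
13 1.17 -15.5 tool -3.1 9.3
14 1.25 -9.7 tool -2.3 10.3
15 1.33 -3.6 tool -1.3 11.2
16 1.4 3.0 tool -0.1 12.0
17 1.4 9.6 tool 1.3 12.2
18 1.4 16.3 tool 2.8 11.9
19 1.4 23.0 tool 4.1 11.5
20 1.4 29.7 tool 5.4 11.0
21 1.4 36.4 tool 6.7 10.3
22 1.4 43.1 tool 7.8 9.4
23 1.4 49.7 tool 8.9 8.4
```

Gripped at 29.4 mm with negligible side force. The centred reference pixel is (257, 264). Now the spin-up along the circle, anticlockwise.

Emit:
send_rows([
  {"twist": [0,0,0],"delta_pos": [-0.0003,0.0002,0],"claw": 1},
  {"twist": [0,0,0],"delta_pos": [-0.0009,0.0006,0],"claw": 1},
  {"twist": [0,0,0],"delta_pos": [-0.0015,0.0011,0],"claw": 1},
  {"twist": [0,0,0],"delta_pos": [-0.002,0.0016,0],"claw": 1},
  {"twist": [0,0,0],"delta_pos": [-0.0025,0.0021,0],"claw": 1},
  {"twist": [0,0,0],"delta_pos": [-0.003,0.0027,0],"claw": 1},
  {"twist": [0,0,0],"delta_pos": [-0.0034,0.0033,0],"claw": 1},
  {"twist": [0,0,0],"delta_pos": [-0.0037,0.004,0],"claw": 1},
  {"twist": [0,0,0],"delta_pos": [-0.004,0.0047,0],"claw": 1},
  {"twist": [0,0,0],"delta_pos": [-0.0041,0.0056,0],"claw": 1},
  {"twist": [0,0,0],"delta_pos": [-0.0041,0.0065,0],"claw": 1},
  {"twist": [0,0,0],"delta_pos": [-0.004,0.0074,0],"claw": 1},
])

```text
time: 5.67
eef_pos: [662.8, -153.9, 150.7]
tcp_rot: [0.001, 1.0, 0.0, 0.0]
ft_force: [1.6, -0.4, 0.8]
finger_gap: 29.7
```

Emit:
send_rows([
  {"twist": [0,0,0],"delta_pos": [-0.0036,0.0084,0],"claw": 1},
  {"twist": [0,0,0],"delta_pos": [-0.0031,0.0093,0],"claw": 1},
  {"twist": [0,0,0],"delta_pos": [-0.0023,0.0103,0],"claw": 1},
  {"twist": [0,0,0],"delta_pos": [-0.0013,0.0112,0],"claw": 1},
  {"twist": [0,0,0],"delta_pos": [-0.0001,0.012,0],"claw": 1},
  {"twist": [0,0,0],"delta_pos": [0.0013,0.0122,0],"claw": 1},
  {"twist": [0,0,0],"delta_pos": [0.0028,0.0119,0],"claw": 0},
  {"twist": [0,0,0],"delta_pos": [0.0041,0.0114,0],"claw": 0},
  {"twist": [0,0,0],"delta_pos": [0.0053,0.0108,0],"claw": 0},
  {"twist": [0,0,0],"delta_pos": [0.0065,0.0101,0],"claw": 0},
  {"twist": [0,0,0],"delta_pos": [0.0075,0.0093,0],"claw": 0},
  {"twist": [0,0,0],"delta_pos": [0.0085,0.0083,0],"claw": 0},
])

```text
time: 6.67
eef_pos: [635.6, -28.4, 150.2]
tcp_rot: [0.001, 1.0, 0.0, -0.0]
ft_force: [0.3, 0.9, -0.4]
finger_gap: 67.4
```

```bash
cat >> h.py <<'E'
def meas():
    import json,os
    s,c,st,im=tube();e=s['eef_pos'];off=np.array([(c[1]-264.3)/1.9,(c[0]-257)/2.0]);t=e[:2]+off
    D=json.load(open('log.json')) if os.path.exists('log.json') else []
    D.append([s['time'],*t]);json.dump(D,open('log.json','w'))
    print('t',s['time'],'tcp',e.round(1),'F',s['ft_force'].round(1),'gap',round(s['finger_gap'],1),'px',c.round(1),st[4],'off',off.round(1),'q7',s['qpos'][6].round(2))
    return np.array(D),s,im
E
python3 - <<'E'
from h import *
D,s,im=meas();print(D);s2=__import__('rig').arm.read_state();print(s2['time'],s2['eef_pos'],s2['finger_gap'])
cv2.imwrite('pics/w4.png',im['img'][:,:,::-1])
E
```

```text
t 6.6667 tcp [635.6 -28.4 150.2] F [ 0.3  0.9 -0.4] gap 67.4 px [258.9 251.2] 1671 off [-6.9  1. ] q7 1.74
[[  6.6667     628.71369    -27.46640086]]
6.7167 [634.05965298 -26.45320268 150.09287086] 71.68980807344234
```

```bash
cat >> h.py <<'E'
def plan(D,C,w,a,t0,cmd,n=10,lead=3.,th=None,fade=4):
    tm=D[-1][0];p=np.array(D[-1][1:])-C
    if th is None: th=np.arctan2(p[1],p[0])
    f=lambda t:th+w*(t-tm)-a/2*(t-tm)**2+lead/105
    q=lambda t:C+105*np.array([np.cos(f(t)),np.sin(f(t))])
    e0=np.array(cmd)-q(t0);prev=np.array(cmd);out=[]
    for k in range(1,n+1):
        g=max(0,1-k/fade);g=g*g*(3-2*g)
        x=q(t0+k/12)+g*e0;d=(x-prev).round(1);prev=prev+d;out.append((round(-d[0],1),d[1]))
    print('tool rows mm',[tuple(map(float,o)) for o in out],'end',prev.round(1),'th',np.degrees(f(t0+n/12)).round(1))
E
python3 - <<'E'
from h import *;import json
plan(json.load(open('log.json')),np.array([565.5,-111]),1.39,.13,6.7167,(635.6,-28.4),9)
E
```

```text
tool rows mm [(13.0, 6.8), (16.3, 6.8), (16.7, 5.5), (14.0, 2.8), (11.7, 0.5), (11.6, -0.8), (11.3, -2.1), (10.9, -3.2), (10.4, -4.4)] end [519.7 -16.5] th 115.8
```

Emit:
send_rows([
  {"twist": [0,0,0],"delta_pos": [0.013,0.0068,0],"claw": 0},
  {"twist": [0,0,0],"delta_pos": [0.0163,0.0068,0],"claw": 0},
  {"twist": [0,0,0],"delta_pos": [0.0167,0.0055,0],"claw": 0},
  {"twist": [0,0,0],"delta_pos": [0.014,0.0028,0],"claw": 0},
  {"twist": [0,0,0],"delta_pos": [0.0117,0.0005,0],"claw": 0},
  {"twist": [0,0,0],"delta_pos": [0.0116,-0.0008,0],"claw": 0},
  {"twist": [0,0,0],"delta_pos": [0.0113,-0.0021,0],"claw": 0},
  {"twist": [0,0,0],"delta_pos": [0.0109,-0.0032,0],"claw": 0},
  {"twist": [0,0,0],"delta_pos": [0.0104,-0.0044,0],"claw": 0},
])

```text
time: 7.47
eef_pos: [519.9, -17.6, 150.5]
tcp_rot: [0.001, 1.0, 0.0, 0.0]
ft_force: [0.8, 0.5, 0.6]
finger_gap: 91.7
```

```bash
cat > m.py <<'E'
from h import *;import sys
from rig import arm
from scipy.optimize import least_squares
D,s,im=meas();s2=arm.read_state();print('after',s2['time'],s2['eef_pos'].round(1))
C=np.array([565.5,-111])
fit=D[:,1:]
g=[[628.4,-194.6],[662.8,-153.9]]
P=np.vstack([g,fit])
# centre with radius 105
r=least_squares(lambda c:np.linalg.norm(P-c,axis=1)-105,C).x;print('centre',r.round(1),(np.linalg.norm(P-r,axis=1)-105).round(1))
C=r;th=np.unwrap(np.arctan2(D[:,2]-C[1],D[:,1]-C[0]));t=D[:,0]-D[-1,0]
print('th',np.degrees(th).round(1),'w',(np.diff(th)/np.diff(t)).round(3))
# physical fit: dw/dt=-(.0007+.0011w)/I, unknown th,w,I
def f(p):
    I=p[2];b=.0011/I;k=.7/1.1;E=np.exp(-b*t)
    return p[0]+(p[1]+k)*(1-E)/b-k*t
q=least_squares(lambda p:np.r_[(f(p)-th)*105/2,(p[2]-.015)/.0025,(p[1]-1.2)/1.],[th[-1],1.2,.015]).x
a=(.0007+.0011*q[1])/q[2];print('w',q[1].round(3),'I',q[2].round(4),'a',a.round(3),'res mm',((f(q)-th)*105).round(1))
n=int(sys.argv[1]) if len(sys.argv)>1 else 10
plan(D,C,q[1],a,s2['time'],s['eef_pos'][:2],n,lead=float(sys.argv[2]) if len(sys.argv)>2 else 3.,th=q[0])
E
python3 m.py 10
```

```text
t 7.4667 tcp [519.9 -17.6 150.5] F [0.8 0.5 0.6] gap 91.7 px [261.6 266.8] 1617 off [1.3 2.3] q7 1.69
after 7.5167 [517.7 -19.  150.2]
centre [ 565.9 -110.9] [-0.5  1.  -0.6  0.5]
th [ 53.  115.1] w [1.354]
w 1.296 I 0.015 a 0.142 res mm [ 0. -0.]
tool rows mm [(10.5, -6.6), (11.0, -8.1), (10.1, -8.8), (7.9, -9.0), (5.8, -9.1), (4.8, -9.6), (3.8, -9.9), (2.7, -10.1), (1.7, -10.3), (0.6, -10.3)] end [ 461.  -109.4] th 179.2
```

Excellent tracking, with a 2.6 mm offset and a consistent circle fit. I'll continue following it.

Emit:
send_rows([
  {"twist": [0,0,0],"delta_pos": [0.0105,-0.0066,0],"claw": 0},
  {"twist": [0,0,0],"delta_pos": [0.011,-0.0081,0],"claw": 0},
  {"twist": [0,0,0],"delta_pos": [0.0101,-0.0088,0],"claw": 0},
  {"twist": [0,0,0],"delta_pos": [0.0079,-0.009,0],"claw": 0},
  {"twist": [0,0,0],"delta_pos": [0.0058,-0.0091,0],"claw": 0},
  {"twist": [0,0,0],"delta_pos": [0.0048,-0.0096,0],"claw": 0},
  {"twist": [0,0,0],"delta_pos": [0.0038,-0.0099,0],"claw": 0},
  {"twist": [0,0,0],"delta_pos": [0.0027,-0.0101,0],"claw": 0},
  {"twist": [0,0,0],"delta_pos": [0.0017,-0.0103,0],"claw": 0},
  {"twist": [0,0,0],"delta_pos": [0.0006,-0.0103,0],"claw": 0},
])

```text
time: 8.35
eef_pos: [461.6, -110.4, 150.3]
tcp_rot: [0.001, 1.0, -0.0, 0.0]
ft_force: [0.9, -0.4, -0.3]
finger_gap: 92.2
```

```bash
python3 m.py 11
```

```text
t 8.35 tcp [ 461.6 -110.4  150.3] F [ 0.9 -0.4 -0.3] gap 92.2 px [264.8 261. ] 1631 off [-1.7  3.9] q7 1.89
after 8.4 [ 461.6 -112.5  150.4]
centre [ 565.5 -111. ] [-0.4  1.4 -0.2  0.4  0.7]
th [ 52.9 114.8 177.5] w [1.352 1.239]
w 1.177 I 0.0151 a 0.132 res mm [-0.1  0.2 -0.1]
tool rows mm [(-0.8, -11.0), (-1.5, -11.7), (-2.5, -11.3), (-3.5, -10.0), (-4.4, -8.8), (-5.2, -8.2), (-5.9, -7.6), (-6.5, -6.9), (-7.0, -6.3), (-7.5, -5.6), (-7.8, -4.9)] end [ 514.2 -202.7] th 240.8
```

Emit:
send_rows([
  {"twist": [0,0,0],"delta_pos": [-0.0008,-0.011,0],"claw": 0},
  {"twist": [0,0,0],"delta_pos": [-0.0015,-0.0117,0],"claw": 0},
  {"twist": [0,0,0],"delta_pos": [-0.0025,-0.0113,0],"claw": 0},
  {"twist": [0,0,0],"delta_pos": [-0.0035,-0.01,0],"claw": 0},
  {"twist": [0,0,0],"delta_pos": [-0.0044,-0.0088,0],"claw": 0},
  {"twist": [0,0,0],"delta_pos": [-0.0052,-0.0082,0],"claw": 0},
  {"twist": [0,0,0],"delta_pos": [-0.0059,-0.0076,0],"claw": 0},
  {"twist": [0,0,0],"delta_pos": [-0.0065,-0.0069,0],"claw": 0},
  {"twist": [0,0,0],"delta_pos": [-0.007,-0.0063,0],"claw": 0},
  {"twist": [0,0,0],"delta_pos": [-0.0075,-0.0056,0],"claw": 0},
  {"twist": [0,0,0],"delta_pos": [-0.0078,-0.0049,0],"claw": 0},
])

```text
time: 9.32
eef_pos: [515.0, -202.1, 150.2]
tcp_rot: [0.001, 1.0, 0.0, 0.0]
ft_force: [0.0, 1.2, 0.3]
finger_gap: 92.4
```

```bash
python3 m.py 12
```

```text
t 9.3167 tcp [ 515.  -202.1  150.2] F [0.  1.2 0.3] gap 92.4 px [255.6 261.9] 1629 off [-1.2 -0.7] q7 2.08
after 9.3667 [ 516.5 -202.9  150.4]
centre [ 565.4 -111.1] [-0.4  1.4 -0.1  0.5  0.7  0.2]
th [ 52.9 114.8 177.5 240.6] w [1.351 1.239 1.139]
w 1.069 I 0.0159 a 0.118 res mm [-0.4  0.2  0.7 -0.5]
tool rows mm [(-9.5, -4.2), (-10.8, -4.2), (-11.0, -3.4), (-9.9, -1.8), (-8.9, -0.4), (-8.8, 0.3), (-8.7, 1.1), (-8.5, 1.7), (-8.2, 2.5), (-7.9, 3.0), (-7.6, 3.7), (-7.1, 4.2)] end [ 621.9 -199.6] th 302.6
```

Emit:
send_rows([
  {"twist": [0,0,0],"delta_pos": [-0.0095,-0.0042,0],"claw": 0},
  {"twist": [0,0,0],"delta_pos": [-0.0108,-0.0042,0],"claw": 0},
  {"twist": [0,0,0],"delta_pos": [-0.011,-0.0034,0],"claw": 0},
  {"twist": [0,0,0],"delta_pos": [-0.0099,-0.0018,0],"claw": 0},
  {"twist": [0,0,0],"delta_pos": [-0.0089,-0.0004,0],"claw": 0},
  {"twist": [0,0,0],"delta_pos": [-0.0088,0.0003,0],"claw": 0},
  {"twist": [0,0,0],"delta_pos": [-0.0087,0.0011,0],"claw": 0},
  {"twist": [0,0,0],"delta_pos": [-0.0085,0.0017,0],"claw": 0},
  {"twist": [0,0,0],"delta_pos": [-0.0082,0.0025,0],"claw": 0},
  {"twist": [0,0,0],"delta_pos": [-0.0079,0.003,0],"claw": 0},
  {"twist": [0,0,0],"delta_pos": [-0.0076,0.0037,0],"claw": 0},
  {"twist": [0,0,0],"delta_pos": [-0.0071,0.0042,0],"claw": 0},
])

```text
time: 10.37
eef_pos: [621.8, -198.8, 150.3]
tcp_rot: [0.001, 1.0, 0.0, 0.0]
ft_force: [-0.2, 0.5, -0.7]
finger_gap: 92.0
```

```bash
python3 m.py 12
```

```text
t 10.3667 tcp [ 621.8 -198.8  150.3] F [-0.2  0.5 -0.7] gap 92.0 px [256.7 265.1] 1625 off [ 0.4 -0.1] q7 2.03
after 10.4167 [ 623.2 -197.2  150.2]
centre [ 565.3 -111. ] [-0.3  1.5 -0.1  0.4  0.6  0.3 -0.4]
th [ 52.8 114.8 177.5 240.6 302.9] w [1.352 1.24  1.139 1.035]
w 0.969 I 0.0169 a 0.105 res mm [-0.4 -0.1  0.6  0.5 -0.6]
tool rows mm [(-7.5, 5.9), (-8.3, 7.1), (-7.8, 7.4), (-6.0, 7.1), (-4.4, 6.8), (-3.8, 7.1), (-3.2, 7.2), (-2.7, 7.4), (-2.0, 7.5), (-1.5, 7.6), (-1.0, 7.5), (-0.4, 7.6)] end [ 670.4 -112.6] th 359.2
```

Emit:
send_rows([
  {"twist": [0,0,0],"delta_pos": [-0.0075,0.0059,0],"claw": 0},
  {"twist": [0,0,0],"delta_pos": [-0.0083,0.0071,0],"claw": 0},
  {"twist": [0,0,0],"delta_pos": [-0.0078,0.0074,0],"claw": 0},
  {"twist": [0,0,0],"delta_pos": [-0.006,0.0071,0],"claw": 0},
  {"twist": [0,0,0],"delta_pos": [-0.0044,0.0068,0],"claw": 0},
  {"twist": [0,0,0],"delta_pos": [-0.0038,0.0071,0],"claw": 0},
  {"twist": [0,0,0],"delta_pos": [-0.0032,0.0072,0],"claw": 0},
  {"twist": [0,0,0],"delta_pos": [-0.0027,0.0074,0],"claw": 0},
  {"twist": [0,0,0],"delta_pos": [-0.002,0.0075,0],"claw": 0},
  {"twist": [0,0,0],"delta_pos": [-0.0015,0.0076,0],"claw": 0},
  {"twist": [0,0,0],"delta_pos": [-0.001,0.0075,0],"claw": 0},
  {"twist": [0,0,0],"delta_pos": [-0.0004,0.0076,0],"claw": 0},
])

```text
time: 11.42
eef_pos: [669.8, -112.4, 150.3]
tcp_rot: [0.001, 1.0, 0.0, 0.0]
ft_force: [-0.0, -0.3, -0.8]
finger_gap: 91.4
```

```bash
python3 m.py 12
```

```text
t 11.4167 tcp [ 669.8 -112.4  150.3] F [-0.  -0.3 -0.8] gap 91.4 px [257.1 264. ] 1629 off [-0.1  0. ] q7 1.88
after 11.4667 [ 670.  -110.1  150.2]
centre [ 565.2 -111.1] [-0.2  1.6  0.   0.4  0.4  0.2 -0.3 -0.5]
th [ 52.8 114.7 177.5 240.7 303.  359.3] w [1.351 1.241 1.141 1.035 0.936]
w 0.876 I 0.0176 a 0.095 res mm [-0.3 -0.3  0.4  0.5  0.3 -0.6]
tool rows mm [(0.6, 8.7), (1.2, 9.8), (1.6, 9.6), (2.2, 8.2), (2.7, 6.8), (3.1, 6.5), (3.5, 6.3), (3.9, 5.9), (4.2, 5.6), (4.6, 5.3), (4.8, 4.9), (5.2, 4.5)] end [632.2 -30.3] th 410.3
```

Emit:
send_rows([
  {"twist": [0,0,0],"delta_pos": [0.0006,0.0087,0],"claw": 0},
  {"twist": [0,0,0],"delta_pos": [0.0012,0.0098,0],"claw": 0},
  {"twist": [0,0,0],"delta_pos": [0.0016,0.0096,0],"claw": 0},
  {"twist": [0,0,0],"delta_pos": [0.0022,0.0082,0],"claw": 0},
  {"twist": [0,0,0],"delta_pos": [0.0027,0.0068,0],"claw": 0},
  {"twist": [0,0,0],"delta_pos": [0.0031,0.0065,0],"claw": 0},
  {"twist": [0,0,0],"delta_pos": [0.0035,0.0063,0],"claw": 0},
  {"twist": [0,0,0],"delta_pos": [0.0039,0.0059,0],"claw": 0},
  {"twist": [0,0,0],"delta_pos": [0.0042,0.0056,0],"claw": 0},
  {"twist": [0,0,0],"delta_pos": [0.0046,0.0053,0],"claw": 0},
  {"twist": [0,0,0],"delta_pos": [0.0048,0.0049,0],"claw": 0},
  {"twist": [0,0,0],"delta_pos": [0.0052,0.0045,0],"claw": 0},
])

```text
time: 12.47
eef_pos: [631.8, -30.5, 150.3]
tcp_rot: [0.001, 1.0, 0.0, 0.0]
ft_force: [0.4, 0.2, -1.2]
finger_gap: 92.0
```

```bash
python3 m.py 12
```

```text
t 12.4667 tcp [631.8 -30.5 150.3] F [ 0.4  0.2 -1.2] gap 92.0 px [255.5 266.4] 1624 off [ 1.1 -0.8] q7 1.76
after 12.5167 [630.9 -29.4 150.2]
centre [ 565.1 -111.1] [-0.3  1.6  0.1  0.4  0.4  0.1 -0.3 -0.5 -0.3]
th [ 52.8 114.7 177.5 240.7 303.  359.3 409.7] w [1.35  1.241 1.142 1.036 0.936 0.837]
w 0.786 I 0.0179 a 0.088 res mm [-0.2 -0.4  0.2  0.4  0.4 -0.1 -0.4]
tool rows mm [(6.2, 4.5), (7.1, 4.7), (7.3, 4.3), (6.7, 3.2), (6.1, 2.3), (6.3, 1.9), (6.2, 1.4), (6.3, 1.1), (6.2, 0.7), (6.3, 0.3), (6.1, -0.1), (6.1, -0.4)] end [554.9  -6.6] th 455.6
```

Emit:
send_rows([
  {"twist": [0,0,0],"delta_pos": [0.0062,0.0045,0],"claw": 0},
  {"twist": [0,0,0],"delta_pos": [0.0071,0.0047,0],"claw": 0},
  {"twist": [0,0,0],"delta_pos": [0.0073,0.0043,0],"claw": 0},
  {"twist": [0,0,0],"delta_pos": [0.0067,0.0032,0],"claw": 0},
  {"twist": [0,0,0],"delta_pos": [0.0061,0.0023,0],"claw": 0},
  {"twist": [0,0,0],"delta_pos": [0.0063,0.0019,0],"claw": 0},
  {"twist": [0,0,0],"delta_pos": [0.0062,0.0014,0],"claw": 0},
  {"twist": [0,0,0],"delta_pos": [0.0063,0.0011,0],"claw": 0},
  {"twist": [0,0,0],"delta_pos": [0.0062,0.0007,0],"claw": 0},
  {"twist": [0,0,0],"delta_pos": [0.0063,0.0003,0],"claw": 0},
  {"twist": [0,0,0],"delta_pos": [0.0061,-0.0001,0],"claw": 0},
  {"twist": [0,0,0],"delta_pos": [0.0061,-0.0004,0],"claw": 0},
])

```text
time: 13.52
eef_pos: [554.8, -7.0, 150.3]
tcp_rot: [0.001, 1.0, 0.0, 0.0]
ft_force: [-0.1, 0.3, -0.1]
finger_gap: 91.7
```

```bash
python3 m.py 12
```

```text
t 13.5167 tcp [554.8  -7.  150.3] F [-0.1  0.3 -0.1] gap 91.7 px [258.6 268.9] 1610 off [2.4 0.8] q7 1.7
after 13.5667 [553.6  -7.2 150.2]
centre [ 565.1 -111.1] [-0.2  1.6  0.1  0.4  0.4  0.1 -0.3 -0.5 -0.3  0.2]
th [ 52.8 114.7 177.5 240.7 303.  359.3 409.6 454.3] w [1.351 1.241 1.142 1.036 0.936 0.837 0.742]
w 0.699 I 0.0179 a 0.082 res mm [-0.1 -0.4  0.1  0.3  0.4  0.  -0.2 -0.2]
tool rows mm [(6.6, -1.0), (7.2, -1.4), (7.1, -1.6), (6.2, -2.0), (5.3, -2.2), (5.2, -2.5), (5.0, -2.7), (4.8, -3.0), (4.6, -3.1), (4.3, -3.4), (4.1, -3.6), (3.9, -3.7)] end [490.5 -37.2] th 495.3
```

Emit:
send_rows([
  {"twist": [0,0,0],"delta_pos": [0.0066,-0.001,0],"claw": 0},
  {"twist": [0,0,0],"delta_pos": [0.0072,-0.0014,0],"claw": 0},
  {"twist": [0,0,0],"delta_pos": [0.0071,-0.0016,0],"claw": 0},
  {"twist": [0,0,0],"delta_pos": [0.0062,-0.002,0],"claw": 0},
  {"twist": [0,0,0],"delta_pos": [0.0053,-0.0022,0],"claw": 0},
  {"twist": [0,0,0],"delta_pos": [0.0052,-0.0025,0],"claw": 0},
  {"twist": [0,0,0],"delta_pos": [0.005,-0.0027,0],"claw": 0},
  {"twist": [0,0,0],"delta_pos": [0.0048,-0.003,0],"claw": 0},
  {"twist": [0,0,0],"delta_pos": [0.0046,-0.0031,0],"claw": 0},
  {"twist": [0,0,0],"delta_pos": [0.0043,-0.0034,0],"claw": 0},
  {"twist": [0,0,0],"delta_pos": [0.0041,-0.0036,0],"claw": 0},
  {"twist": [0,0,0],"delta_pos": [0.0039,-0.0037,0],"claw": 0},
])

```text
time: 14.57
eef_pos: [490.7, -37.4, 150.3]
tcp_rot: [0.001, 1.0, 0.0, 0.0]
ft_force: [-0.8, -0.3, -0.6]
finger_gap: 92.2
```

```bash
python3 m.py 12
```

```text
t 14.5667 tcp [490.7 -37.4 150.3] F [-0.8 -0.3 -0.6] gap 92.2 px [262.5 267.5] 1609 off [1.7 2.7] q7 1.74
after 14.6167 [489.9 -38.3 150.2]
centre [ 565.1 -111. ] [-0.2  1.7  0.   0.3  0.3  0.1 -0.2 -0.4 -0.3  0.1  0.4]
th [ 52.7 114.6 177.5 240.8 303.  359.3 409.6 454.3 493.6] w [1.351 1.242 1.142 1.035 0.935 0.837 0.743 0.653]
w 0.615 I 0.0179 a 0.077 res mm [-0.1 -0.4  0.1  0.3  0.4  0.1 -0.2 -0.3  0. ]
tool rows mm [(3.9, -4.3), (4.1, -4.8), (3.9, -4.9), (3.2, -4.6), (2.6, -4.4), (2.3, -4.5), (2.1, -4.5), (1.8, -4.6), (1.6, -4.6), (1.4, -4.6), (1.2, -4.6), (0.9, -4.6)] end [461.7 -92.4] th 529.8
```

Emit:
send_rows([
  {"twist": [0,0,0],"delta_pos": [0.0039,-0.0043,0],"claw": 0},
  {"twist": [0,0,0],"delta_pos": [0.0041,-0.0048,0],"claw": 0},
  {"twist": [0,0,0],"delta_pos": [0.0039,-0.0049,0],"claw": 0},
  {"twist": [0,0,0],"delta_pos": [0.0032,-0.0046,0],"claw": 0},
  {"twist": [0,0,0],"delta_pos": [0.0026,-0.0044,0],"claw": 0},
  {"twist": [0,0,0],"delta_pos": [0.0023,-0.0045,0],"claw": 0},
  {"twist": [0,0,0],"delta_pos": [0.0021,-0.0045,0],"claw": 0},
  {"twist": [0,0,0],"delta_pos": [0.0018,-0.0046,0],"claw": 0},
  {"twist": [0,0,0],"delta_pos": [0.0016,-0.0046,0],"claw": 0},
  {"twist": [0,0,0],"delta_pos": [0.0014,-0.0046,0],"claw": 0},
  {"twist": [0,0,0],"delta_pos": [0.0012,-0.0046,0],"claw": 0},
  {"twist": [0,0,0],"delta_pos": [0.0009,-0.0046,0],"claw": 0},
])

```text
time: 15.62
eef_pos: [461.9, -92.5, 150.3]
tcp_rot: [0.001, 1.0, -0.0, 0.0]
ft_force: [-0.3, -0.7, 0.4]
finger_gap: 92.2
```

```bash
python3 m.py 12 0
```

```text
t 15.6167 tcp [461.9 -92.5 150.3] F [-0.3 -0.7  0.4] gap 92.2 px [263.9 264.4] 1617 off [0.1 3.4] q7 1.86
after 15.6667 [461.7 -93.4 150.3]
centre [ 565. -111.] [-0.1  1.8  0.1  0.3  0.2  0.1 -0.2 -0.3 -0.3  0.1  0.4  0.4]
th [ 52.7 114.6 177.5 240.8 303.1 359.3 409.6 454.2 493.6 528. ] w [1.351 1.243 1.143 1.035 0.934 0.836 0.742 0.654 0.572]
w 0.535 I 0.0179 a 0.072 res mm [-0.1 -0.3  0.1  0.2  0.4  0.1 -0.2 -0.3 -0.1  0.1]
tool rows mm [(0.8, -4.5), (0.5, -4.4), (0.4, -4.3), (0.2, -4.4), (-0.1, -4.4), (-0.2, -4.4), (-0.4, -4.3), (-0.6, -4.2), (-0.7, -4.1), (-0.9, -4.1), (-1.0, -4.0), (-1.2, -3.8)] end [ 465.1 -143.4] th 558.0
```

Released at about 6.2 s, fully open by 7.0 s, and now 15.67 s. The tangent lies along the jaw axis, so I'll catch it now while still following.

Emit:
send_rows([
  {"twist": [0,0,0],"delta_pos": [0.0008,-0.0045,0],"claw": 0},
  {"twist": [0,0,0],"delta_pos": [0.0005,-0.0044,0],"claw": 0},
  {"twist": [0,0,0],"delta_pos": [0.0004,-0.0043,0],"claw": 1},
  {"twist": [0,0,0],"delta_pos": [0.0002,-0.0044,0],"claw": 1},
  {"twist": [0,0,0],"delta_pos": [-0.0001,-0.0044,0],"claw": 1},
  {"twist": [0,0,0],"delta_pos": [-0.0002,-0.0044,0],"claw": 1},
  {"twist": [0,0,0],"delta_pos": [-0.0004,-0.0043,0],"claw": 1},
  {"twist": [0,0,0],"delta_pos": [-0.0006,-0.0042,0],"claw": 1},
  {"twist": [0,0,0],"delta_pos": [-0.0007,-0.0041,0],"claw": 1},
  {"twist": [0,0,0],"delta_pos": [-0.0009,-0.0041,0],"claw": 1},
  {"twist": [0,0,0],"delta_pos": [-0.001,-0.004,0],"claw": 1},
  {"twist": [0,0,0],"delta_pos": [-0.0012,-0.0038,0],"claw": 1},
], newtons=5)

```text
time: 16.67
eef_pos: [465.2, -143.3, 150.3]
tcp_rot: [0.001, 1.0, 0.0, -0.0]
ft_force: [-0.2, 0.6, 2.5]
finger_gap: 29.9
```

Emit:
send_rows([
  {"twist": [0,0,0],"delta_pos": [-0.0013,-0.0038,0],"claw": 1},
  {"twist": [0,0,0],"delta_pos": [-0.0015,-0.0038,0],"claw": 1},
  {"twist": [0,0,0],"delta_pos": [-0.0015,-0.0034,0],"claw": 1},
  {"twist": [0,0,0],"delta_pos": [-0.0014,-0.0029,0],"claw": 1},
  {"twist": [0,0,0],"delta_pos": [-0.0012,-0.0025,0],"claw": 1},
  {"twist": [0,0,0],"delta_pos": [-0.0011,-0.002,0],"claw": 1},
  {"twist": [0,0,0],"delta_pos": [-0.0009,-0.0016,0],"claw": 1},
  {"twist": [0,0,0],"delta_pos": [-0.0007,-0.0012,0],"claw": 1},
  {"twist": [0,0,0],"delta_pos": [-0.0005,-0.0008,0],"claw": 1},
  {"twist": [0,0,0],"delta_pos": [-0.0002,-0.0004,0],"claw": 1},
  {"twist": [0,0,0],"delta_pos": [0,0,0],"claw": 1},
  {"twist": [0,0,0],"delta_pos": [0,0,0],"claw": 1},
])

```text
time: 17.67
eef_pos: [475.4, -165.2, 150.3]
tcp_rot: [0.001, 1.0, 0.0, 0.0]
ft_force: [-0.3, 0.1, 0.7]
finger_gap: 30.1
```

Emit:
send_rows([
  {"twist": [0,0,0],"delta_pos": [0,0,0],"claw": 1},
  {"twist": [0,0,0],"delta_pos": [0,0,0],"claw": 1},
  {"twist": [0,0,0],"delta_pos": [0,0,0],"claw": 1},
  {"twist": [0,0,0],"delta_pos": [0,0,0],"claw": 1},
  {"twist": [0,0,0],"delta_pos": [0,0,0],"claw": 1},
  {"twist": [0,0,0],"delta_pos": [0,0,0],"claw": 1},
])

```text
time: 18.17
eef_pos: [475.4, -165.3, 150.3]
tcp_rot: [0.001, 1.0, 0.0, -0.0]
ft_force: [-0.0, 0.7, -0.6]
finger_gap: 29.3
```

Run:
```python
from h import *
for _ in range(2):
    s,c,st,im=tube();print(s['time'],s['eef_pos'],s['ft_force'],s['finger_gap'],c)
```

```text
18.1667 [ 475.37381278 -165.27495911  150.25794995] [-0.02148365  0.66084745 -0.55437727] 29.342400073283752 [257.02625153 263.2973138 ]
18.2167 [ 475.39485453 -165.24680268  150.26848824] [-0.56339403  0.42259598 -0.97639206] 29.535973587620887 [257.04085366 263.31036585]
```

Stopped and holding still. Now I'll release.

Emit:
send_rows([
  {"twist": [0,0,0],"delta_pos": [0,0,0],"claw": 0},
  {"twist": [0,0,0],"delta_pos": [0,0,0],"claw": 0},
  {"twist": [0,0,0],"delta_pos": [0,0,0],"claw": 0},
  {"twist": [0,0,0],"delta_pos": [0,0,0],"claw": 0},
  {"twist": [0,0,0],"delta_pos": [0,0,0],"claw": 0},
  {"twist": [0,0,0],"delta_pos": [0,0,0],"claw": 0},
  {"twist": [0,0,0],"delta_pos": [0,0,0],"claw": 0},
  {"twist": [0,0,0],"delta_pos": [0,0,0],"claw": 0},
  {"twist": [0,0,0],"delta_pos": [0,0,0],"claw": 0},
  {"twist": [0,0,0],"delta_pos": [0,0,0],"claw": 0},
])

```text
time: 19.1
eef_pos: [475.4, -165.3, 150.3]
tcp_rot: [0.001, 1.0, -0.0, 0.0]
ft_force: [-0.4, -0.2, -0.5]
finger_gap: 91.6
```

Run:
```python
from h import *
for _ in range(5):
    s,c,st,im=tube();print(s['time'],s['ft_force'].round(1),s['finger_gap'],c)
```

```text
19.1 [-0.4 -0.2 -0.5] 91.62195970067465 [256.54846626 263.34785276]
19.15 [-0.3 -0.4  0.3] 91.7979241812524 [256.57002457 263.3458231 ]
19.2 [-0.1 -0.  -0.6] 91.86416498138756 [256.56967465 263.36218539]
19.25 [ 1.   0.7 -0.5] 92.12859213425746 [256.52200489 263.43337408]
19.3 [ 0.3  0.9 -0.1] 91.83671826696526 [256.56188725 263.42892157]
```

The tube is at rest with the fingers fully open. I'll rise clear and check.

Emit:
send_rows([
  {"twist": [0,0,0],"delta_pos": [0,0,-0.004],"claw": 0},
  {"twist": [0,0,0],"delta_pos": [0,0,-0.01],"claw": 0},
  {"twist": [0,0,0],"delta_pos": [0,0,-0.012],"claw": 0},
  {"twist": [0,0,0],"delta_pos": [0,0,-0.014],"claw": 0},
  {"twist": [0,0,0],"delta_pos": [0,0,-0.014],"claw": 0},
  {"twist": [0,0,0],"delta_pos": [0,0,-0.012],"claw": 0},
  {"twist": [0,0,0],"delta_pos": [0,0,-0.01],"claw": 0},
  {"twist": [0,0,0],"delta_pos": [0,0,-0.004],"claw": 0},
  {"twist": [0,0,0],"delta_pos": [0,0,0],"claw": 0},
  {"twist": [0,0,0],"delta_pos": [0,0,0],"claw": 0},
])

```text
time: 20.18
eef_pos: [475.3, -165.2, 230.3]
tcp_rot: [0.001, 1.0, 0.0, 0.0]
ft_force: [-0.3, 0.2, -0.7]
finger_gap: 91.7
```

Run:
```python
from h import *
from rig import arm
a=[arm.get_image(n)['img'] for n in('side','scene','side')]
print('side diff',np.abs(a[0].astype(int)-a[2])[180:290,235:360].mean(),arm.read_state()['time'])
cv2.imwrite('pics/end.png',np.vstack([cv2.resize(a[0][90:330,100:440],(680,300*680//425))[:,:,::-1]*1,])) 
cv2.imwrite('pics/end.png',cv2.resize(np.hstack([a[0][120:330,120:420],a[1][120:330,80:420]])[:,:,::-1],(800,263)))
o=cv2.imread('pics/scene0.png');d=np.abs(o.astype(int)-a[1][:,:,::-1]).max(2)
for n,(x,y,r) in {'pick':(124,240,18),'peg':(151,203,10),'brush':(360,194,20),'scent':(384,220,14),'red':(298,192,14)}.items(): print(n,d[y-r:y+r,x-r:x+r].mean().round(2))
```

```text
side diff 0.772339393939394 20.3333
pick 0.88
peg 25.49
brush 1.13
scent 0.96
red 1.13
```

View pics/end.png

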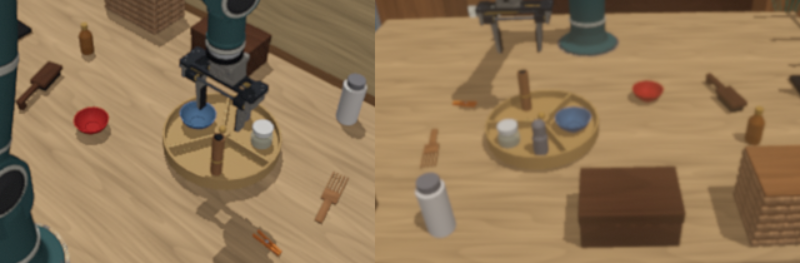

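The picture shows the tube, roll-on, jar and bowl all upright on the tray. The ledge items are in place; the peg's image difference looks like the gripper's shadow on it.

```bash
python3 -c "
from rig import arm
print(arm.hand_in())"
```

```text
the job is handed in; nothing more can be done
None
```

I ran the test and handed the job in at about 20 s of the 54 s allowed; no verdict was reported.

- **Spin and coast:** I gripped the tube at 5 N, spun the turntable to about 1.4 rad/s anticlockwise and let go at about 6.2 s. It coasted freely for roughly 10 s, with the fingers fully open from about 7.0 s to 15.8 s.
- **Following the tube:** At each of the 10 wrist pictures during the coast the tube was within 7 mm of the TCP. It was not measured between pictures, where the offset could have been larger, most likely about 1 cm just after the first one. Wrist force readings stayed within sensor noise.
- **Catch and release:** I caught it at about 0.46 rad/s, slowed it to a stop in the fingers over about 0.8 s, let go and rose 80 mm clear.

**Last checks:** After release the tube hole stayed within 0.1 pixel over five pictures. The tube, roll-on, jar and bowl are upright on the tray. The hair pick, hairbrush, scent bottle and red bowl show no image change from the start.

**One check disagreed:** the clothes peg's patch differed from the first picture. The peg looks to be in its place and the gripper's shadow falls there, so I put the difference down to the shadow, but I did not measure the peg's position separately.

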